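# Tip the spent battery cells out of the tray into the recycling box

## Robot

A 6-joint arm with a two-finger parallel gripper is mounted at the origin on the work surface; the furniture and walls round the work are solid. World frame = base frame: x ahead of the robot, y to its left, z up, the work surface at z = 0. Lengths are in m, angles in degrees, forces in N, time in s.
With the tool pointing down it reaches from about 0.275 to 0.775 m from the base axis. Payload 14.6 kg.
Tool frame: the origin (TCP) lies midway between the tips of the shut fingers; the grasp point (between the pads) lies 19 mm behind it; z points along the fingers, y is the line along which they close (so a half turn about z gives the same grasp; the last joint's range is limited). The gripper opens to 85 mm and grips with 20 to 120 N. Pads are 22 mm wide; open, the fingers measure 114 mm over their backs; the gripper's body (76 mm by 85 mm) begins 54 mm behind the grasp point. The pads swing forward as they close: fully open they stand 13 mm farther back than shut.
Start: joints at [54.242, 15.075, -2.767, 72.158, 0, 81.102], TCP at [0.237, 0.468, 0.231] pointing down, gripper open.
Joint ranges: [-151.79, 151.79], [-50.71, 97.33], [-67.44, 78.34], [-121.81, 120.89], [-77.56, 73.72], [-180, 180]. Speed limits (degrees/s): [108.29, 108.29, 147.25, 159.86, 180, 180].

## Interface

Orientations are given as a 3x3 rotation matrix whose columns are the frame's x, y, z axes.
In Python, from workcell import * gives the robot as it stands.
- The arm moves only by the tool send_rows, never from a script. Its argument "motion" is a list of rows, each a list of 2 entries, a list of its own where there are three numbers: the shift along the tool's x, y, z in mm, then the turn about the tool's z in rad. A call has 1 to 20 rows; each row shifts and turns the commanded pose from where the row before left it, along the tool's axes as they then stand; what a row does not reach is not made up. A row lasts 1/10 s, in which the tool goes at most 50 mm and 8.59 degrees, less where a joint would pass 70% of its speed; a pose out of reach is approached as far as the arm can. A call is refused whole if a number of a shift passes 50 or a number of a turn 0.15, either way. A call with a gripper value outside its range is refused whole. "gripper" is the opening, from 0 (shut) to 1 (fully open), set as the call begins (left out, the last holds). The fingers move at their own pace and stop on an object; "force" is the grip in N (left out, the last holds). Time passes only in rows, so rows that do not move let the fingers close. It gives the time, the measured TCP pose, the force, the opening and the grip force at its end, in the units of the state.
- read_state(): the state, without advancing time (a new reading comes with each control period).
- grab_frame(name): name is "scene" or "top"; returns the picture (384x512x3 uint8, red, green, blue); there is no depth.
- camera_model(name): a dict with "fx", "fy", "cx", "cy" (pixels), "eye" and "rotation" of the camera in the world. Camera axes: x right, y down, z forward; pixel columns grow to the right and rows downward; lengths in m; the calibration is good to about 2 mm. A picture is of the moment at which its call begins. camera_model takes no time and is no camera call.
- finish_job(): hands the job in; it is judged then, once.
Trained networks look in the newest picture that a camera, given by its name, has taken for a name from the list of things; names that differ only in an ending like _2 or _b are one class to them, and where a whole thing is asked for, a point or a joint stands for the part that bears it (a point fixed in the world has none). Each returns a list of dicts, best first, with "confidence" (0 to 1); they miss things now and then, are a little off and sometimes report something else, mostly with a low value. They report only what shows in the picture. A call takes as long as a camera call. They do not tell look-alikes from the thing itself.
- boxes_of(thing, camera): "location" ([x, y, z] in m, in the coordinates of the camera as it stood for that picture, good to about 4 mm: the middle of the surface that is visible of it).
- trace(thing, camera): "pixels" (384x512 bool, what is visible of it).
The state is a dict: "clock": time; "joint_positions": joint angles; "qvel": joint speeds; "tau": joint torques, N m; "position": TCP position; "ee_rot": TCP orientation; "ft_force": force on the tool from outside, world axes, zero at the start; "moment": the same for the moment, N m; "width": finger opening in m; "finger_force": force on a finger pad.
Only numpy, scipy, OpenCV 4.12 (cv2) and the standard library are available. Lean on these libraries where they do the work, as an engineer would, in place of code of your own. Each camera call takes 0.05 s, during which the arm holds its last target. There are 200 camera calls.

## Task

Pick up the green metal tray by its black handle with the three battery cells lying in it, carry it level to the orange box and, with its open mouth low over the box, tip it so that all three cells slide off into the orange box; do not touch the cells with the fingers. Then set the empty tray back down flat on its blue mat, centred and lengthwise as it belongs, and let go. Leave everything else on the desk, and the clips in the grey box, where they are.

Things in the scene. Friction and masses are not known exactly. Their poses are not given: they have to be found in the camera images.
- tray: Loose open green metal tray, 150 mm long (x) by 86 mm wide (y), 220 g; origin at the centre of its underside, z up. Smooth floor 3 mm thick; 24 mm high walls at the back (-x) and both sides (sides 12 mm high along the last 30 mm); the +x end is open: its mouth. A steel strip outside each side wall carries the black handle bar across it. Starts on the blue mat
- tray_handle (a point): Centre of the tray's black handle bar, 10 mm behind (-x of) and 76 mm above the tray's origin. The bar is 14 mm thick (along tray x), 14 mm tall and about 92 mm long along tray y, its underside 69 mm above the tray's underside; hold it from above with the fingers closing along tray x. Axes as the tray's
- tray_mouth (a point): Middle of the edge of the tray floor at the open mouth, 75 mm ahead (+x) of the tray's origin and 3 mm above its underside. Axes as the tray's
- cell_1: One of three alike loose grey flat battery cells, 53 x 34 x 10 mm, 32 g, lying in the tray at the start; origin at the centre of its underside, z through its 10 mm thickness, x along its length
- cell_2: One of three alike loose grey flat battery cells, 53 x 34 x 10 mm, 32 g, lying in the tray at the start; origin at the centre of its underside, z through its 10 mm thickness, x along its length
- cell_3: One of three alike loose grey flat battery cells, 53 x 34 x 10 mm, 32 g, lying in the tray at the start; origin at the centre of its underside, z through its 10 mm thickness, x along its length
- orange_box: Orange open-topped box standing on the desk, fixed: 126 x 126 mm outside at the walls (134 mm over the rim), 70 mm high, walls and floor 3 mm; origin at the centre of its underside, z up. A blank white label is on its -x side. It may have changed places with the grey box
- grey_box: Grey open-topped box, otherwise like the orange one, fixed, holding two clips; not to be used. Origin at the centre of its underside
- mat: Blue flat mat fixed on the desk, 180 mm (x) by 110 mm (y), 3 mm thick, to the left or right of the robot; origin at the centre of its underside; the tray stands on it lengthwise along its x
- monitor: Fixed black computer monitor, an obstacle that never moves: seen edge-on from the robot. Its screen (about 380 mm long, roughly along world x from x = 0.38 to 0.76, between y = -0.01 and 0.09) hangs from 0.15 to 0.47 m above the desk; its foot is 160 x 175 mm. Go round its near end. Origin on the desk at the middle of its foot
- cradle_charger: Fixed black battery charger, a box 75 mm high that never moves, 374 mm along world x and 221 mm along world y; origin at the centre of its underside
- clip_1: Small bent metal belt clip 33 x 15 x 9 mm lying in the grey box; leave alone
- clip_2: Second such belt clip in the grey box; leave alone
- module: Loose black hand-held radio module 115 x 65 x 41 mm, bystander; origin at the centre of its underside
- driver: Loose red-handled screwdriver 180 mm long, bystander; origin at the centre of its underside
- tape: Loose roll of black tape, 62 mm across, 19 mm high, bystander; origin at the centre of its underside
- mouse: Loose grey computer mouse 109 x 60 x 44 mm, bystander; origin at the centre of its underside
Not all that is in view belongs to the job. What is shaped like the cell_3 but pink or turquoise is not meant.

How it is judged (in metres and radians):
On the way, in this order (a step that is already met when the one before it is completed fails the run):
1. the tray is lifted, level (within about 14 degrees), with all three cells in it (height (world z) of tray above 0.03 m and angle between tray's own z axis and vertical below 0.25 rad and x of cell_1 in the frame of tray between -0.08 and 0.08 m and y of cell_1 in the frame of tray between -0.045 and 0.045 m and z of cell_1 in the frame of tray between -0.01 and 0.05 m and x of cell_2 in the frame of tray between -0.08 and 0.08 m and y of cell_2 in the frame of tray between -0.045 and 0.045 m and z of cell_2 in the frame of tray between -0.01 and 0.05 m and x of cell_3 in the frame of tray between -0.08 and 0.08 m and y of cell_3 in the frame of tray between -0.045 and 0.045 m and z of cell_3 in the frame of tray between -0.01 and 0.05 m), for 0.2 s.
2. the tray is tipped by more than 17 degrees with its mouth over the orange box (angle between tray's own z axis and vertical above 0.3 rad and horizontal distance between tray_mouth and orange_box below 0.1 m), for 0.1 s.
3. all three cells lie in the orange box, the tray held above the desk (x of cell_1 in the frame of orange_box between -0.062 and 0.062 m and y of cell_1 in the frame of orange_box between -0.062 and 0.062 m and z of each of cell_1, cell_2, cell_3 in the frame of orange_box below 0.068 m and x of cell_2 in the frame of orange_box between -0.062 and 0.062 m and y of cell_2 in the frame of orange_box between -0.062 and 0.062 m and x of cell_3 in the frame of orange_box between -0.062 and 0.062 m and y of cell_3 in the frame of orange_box between -0.062 and 0.062 m and height (world z) of tray above 0.03 m), for 0.2 s.
At the end, for the whole second after the job is handed in: All three cells are at rest inside the orange box, below its rim; the tray stands flat (0.06 rad) and at rest on the mat, its centre within 42 mm of the mat's along it and 40 mm across it, lengthwise to within 0.4 rad, either way round (x of cell_1 in the frame of orange_box between -0.062 and 0.062 m and y of cell_1 in the frame of orange_box between -0.062 and 0.062 m and z of each of cell_1, cell_2, cell_3 in the frame of orange_box below 0.068 m and x of cell_2 in the frame of orange_box between -0.062 and 0.062 m and y of cell_2 in the frame of orange_box between -0.062 and 0.062 m and x of cell_3 in the frame of orange_box between -0.062 and 0.062 m and y of cell_3 in the frame of orange_box between -0.062 and 0.062 m and linear speed of each of cell_1, cell_2, cell_3 below 0.03 m/s and angle between tray's own z axis and vertical below 0.06 rad and x of tray in the frame of mat between -0.042 and 0.042 m and y of tray in the frame of mat between -0.04 and 0.04 m and z of tray in the frame of mat below 0.007 m and angle between the x axis of tray and the x axis of mat, either way round below 0.4 rad and linear speed of tray below 0.02 m/s); the robot touches nothing.
It fails at once if the fingers press on a cell (more than 1 N) (contact force between the fingers and cell_1 above 1 N or contact force between the fingers and cell_2 above 1 N or contact force between the fingers and cell_3 above 1 N).
It fails at once if the tray is tipped (more than 0.4 rad) with its mouth more than 0.2 m above the desk, too high over the box (angle between tray's own z axis and vertical above 0.4 rad and height (world z) of tray_mouth above 0.2 m).
It fails at once if something else on the desk, or a clip in the grey box, is moved more than 30 mm (distance of any of clip_1, clip_2, module, driver, tape, mouse from where it was at the start of the episode above 0.03 m).
It also fails if it takes over 61 s, if anything falls off the work surface, if the arm or the gripper's body presses on something with over 40 N, if the wrist force passes 120 N, or if a joint passes its speed limit or range.

## Working session

There is one attempt and no reset: what is moved stays moved. The work goes in short steps, Python scripts to look and compute and a tool call to move; the robot and the scene stay as the last step left them, time stands still between calls to the robot, and variables do not carry over. Pictures are saved under pics/ and viewed, at most 10 in all, crops included, and the job is handed in when it is done.

Besides the shell and the picture viewer there is one more tool, called after "Call:" by a JSON object that holds its "api" and its "payload", one argument or row to a line. send_rows: Moves the arm, as the interface text tells. Its arguments: {"type":"object","properties":{"motion":{"type":"array"},"gripper":{"type":"number"},"force":{"type":"number"}},"required":["motion"]}

```bash
mkdir -p pics; cat > h.py <<'E'
from workcell import *
import numpy as np, cv2
def save(cam,n):
    im=grab_frame(cam); cv2.imwrite(f"pics/{n}.png",cv2.resize(im[:,:,::-1],(800,600),interpolation=cv2.INTER_CUBIC)); return im
def W(cam,p):
    c=camera_model(cam); return np.array(c["eye"])+np.array(c["rotation"])@np.array(p)
def ray(cam,u,v,z):
    c=camera_model(cam); d=np.array(c["rotation"])@np.array([(u-c["cx"])/c["fx"],(v-c["cy"])/c["fy"],1]); e=np.array(c["eye"])
    return e+d*(z-e[2])/d[2]
E
python3 - <<'E'
from h import *
np.set_printoptions(precision=3,suppress=True)
for c in("scene","top"):
    save(c,c+"0"); m=camera_model(c); print(c,m["eye"],m["rotation"],m["fx"])
    for t in("tray","tray_handle","cell_1","orange_box","grey_box","mat","module","driver","tape","mouse","cradle_charger","monitor"):
        print(t,[(round(d["confidence"],2),W(c,d["location"]).round(3).tolist()) for d in boxes_of(t,c)[:4]])
s=read_state();print(s["ee_rot"],s["clock"],s["width"],s["position"])
E
```

```text
scene [ 0.051 -0.648  0.986] [[ 0.841 -0.411  0.353]
 [-0.541 -0.648  0.537]
 [ 0.008 -0.642 -0.767]] 394.05930624759884
tray [(0.63, [0.349, -0.308, 0.01])]
tray_handle [(0.7, [0.343, -0.309, 0.01]), (0.37, [0.426, 0.134, 0.015])]
cell_1 [(0.8, [0.226, -0.268, 0.012]), (0.76, [0.36, -0.352, 0.012]), (0.66, [0.346, -0.264, 0.012]), (0.59, [0.323, -0.342, 0.013])]
orange_box [(0.64, [0.357, 0.276, 0.031])]
grey_box [(0.95, [0.618, -0.15, 0.033])]
mat [(0.93, [0.31, -0.301, -0.001])]
module []
driver [(0.61, [0.426, 0.13, 0.015])]
tape [(0.58, [0.754, -0.139, 0.017])]
mouse []
cradle_charger []
monitor []
top [ 0.356 -0.009  1.462] [[-0.018 -0.996  0.084]
 [-1.     0.017 -0.008]
 [ 0.007 -0.084 -0.996]] 480.8332241232381
tray [(0.97, [0.346, -0.304, 0.004])]
tray_handle [(0.77, [0.346, -0.302, 0.003])]
cell_1 [(0.69, [0.227, -0.262, 0.006]), (0.69, [0.413, -0.072, 0.008]), (0.59, [0.346, -0.269, 0.016]), (0.58, [0.36, -0.357, 0.015])]
orange_box [(0.55, [0.351, 0.266, 0.002])]
grey_box [(0.65, [0.614, -0.167, 0.003]), (0.41, [0.601, -0.189, 0.013])]
mat [(0.66, [0.31, -0.259, 0.001]), (0.53, [0.6, -0.189, 0.011])]
module [(0.97, [0.649, 0.278, 0.025]), (0.27, [0.346, -0.268, 0.017])]
driver [(0.7, [0.435, 0.146, 0.018])]
tape [(0.82, [0.754, -0.141, 0.015]), (0.59, [0.351, -0.298, 0.005])]
mouse [(0.78, [0.739, -0.021, 0.03])]
cradle_charger [(0.53, [0.615, -0.168, 0.002])]
monitor [(0.66, [0.754, -0.142, 0.017]), (0.52, [0.583, -0.133, 0.011])]
[[-0.892  0.452 -0.   ]
 [ 0.452  0.892  0.   ]
 [ 0.     0.    -1.   ]] 1.3 0.08523885779463523 [0.237 0.468 0.231]
```

View pics/top0.png

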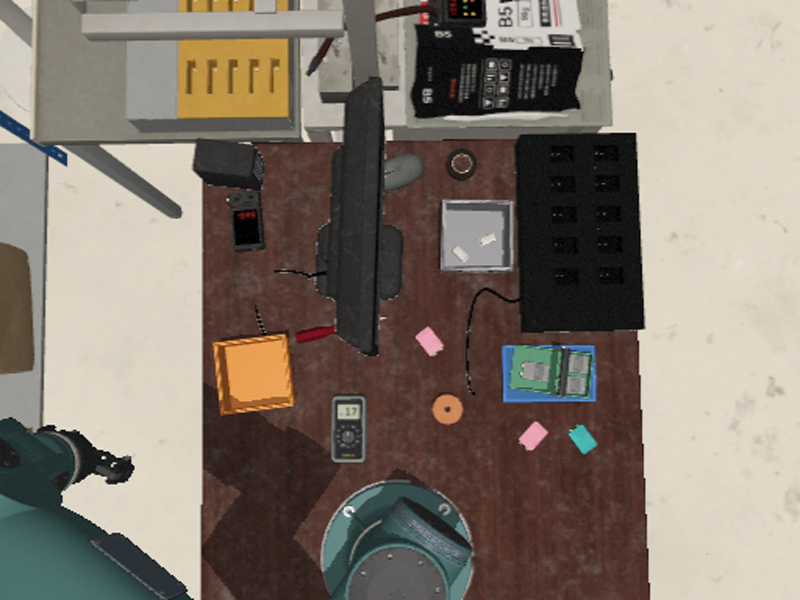

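View pics/scene0.png

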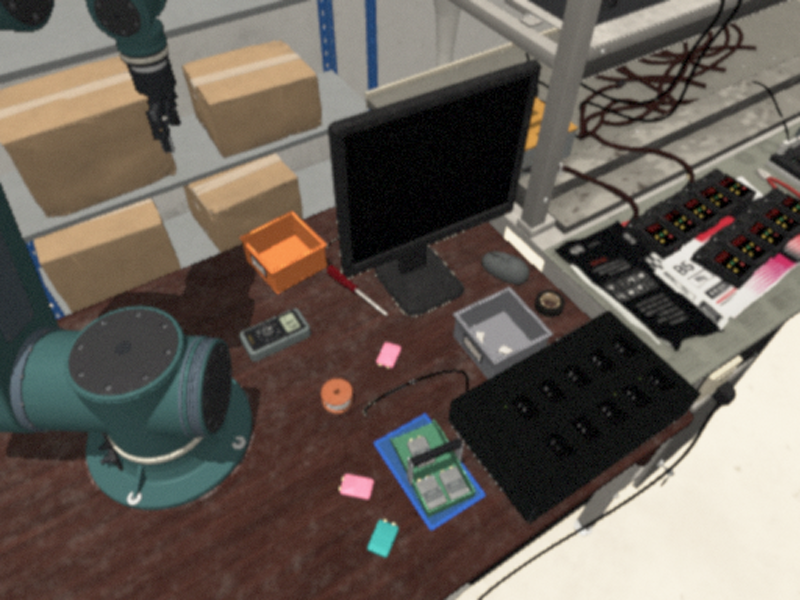

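The top view shows the orange box around px (254,373), and the tray on the blue mat around (550,373), lying lengthwise along world y. The monitor is between them. The scene view agrees. I'll test the row format with a tiny motion and crop in on the tray.

Call:
{"api": "send_rows", "payload": {
  "motion": [
    [[0,0,0],[0,0.05,0]]
  ]
}}

```text
invalid input
```

```bash
python3 - <<'E'
from h import *
a=cv2.imread("pics/top0.png");b=cv2.imread("pics/scene0.png")
f=lambda i,x,y,w,h:cv2.resize(i[y:y+h,x:x+w],(400,400*h//w),interpolation=cv2.INTER_CUBIC)
A=f(a,490,330,120,90);B=f(b,360,400,140,105)
C=f(a,190,310,160,120)
o=np.zeros((600,800,3),np.uint8);o[:300,:400]=A;o[:300,400:]=B;o[300:,:400]=C
cv2.imwrite("pics/crop.png",o)
s=read_state();print(s["ee_rot"],s["clock"],s["joint_positions"])
np.set_printoptions(precision=3,suppress=True)
for t in("tray","mat","orange_box"):
    r=trace(t,"top")
    for d in r[:1]:
        p=d["pixels"].astype(np.uint8);c,_=cv2.findContours(p,0,1)
        k=max(c,key=cv2.contourArea);rc=cv2.minAreaRect(k);print(t,d["confidence"],p.sum(),rc)
        for z in(0.003,0.07):print(z,[ray("top",u,v,z)[:2].round(3).tolist() for u,v in cv2.boxPoints(rc)],ray("top",*rc[0],z))
E
```

```text
[[-8.92107775e-01  4.51822662e-01 -1.08355528e-05]
 [ 4.51822662e-01  8.92107775e-01  2.93800514e-05]
 [ 2.29410540e-05  2.13144240e-05 -1.00000000e+00]] 1.3 [ 5.42408994e+01  1.50724440e+01 -2.76753722e+00  7.21590156e+01
  1.48750841e-03  8.11015838e+01]
tray 0.62 1107 ((352.3049011230469, 237.256103515625), (51.461097717285156, 32.908599853515625), 6.34019136428833)
0.003 [[0.308, -0.221], [0.406, -0.235], [0.386, -0.389], [0.288, -0.375]] [ 0.347 -0.305  0.003]
0.07 [[0.31, -0.211], [0.404, -0.224], [0.385, -0.372], [0.291, -0.358]] [ 0.347 -0.291  0.07 ]
mat 0.62 710 ((351.5, 239.0), (36.0, 61.0), 90.0)
0.003 [[0.398, -0.211], [0.394, -0.397], [0.286, -0.392], [0.289, -0.208]] [ 0.342 -0.302  0.003]
0.07 [[0.396, -0.202], [0.393, -0.379], [0.289, -0.375], [0.292, -0.199]] [ 0.342 -0.289  0.07 ]
orange_box 0.84 2273 ((161.95840454101562, 239.1116180419922), (48.50808334350586, 48.75666046142578), 83.8844985961914)
0.003 [[0.418, 0.351], [0.431, 0.205], [0.286, 0.19], [0.273, 0.335]] [0.352 0.27  0.003]
0.07 [[0.415, 0.335], [0.428, 0.195], [0.289, 0.181], [0.277, 0.32]] [0.352 0.258 0.07 ]
```

View pics/crop.png

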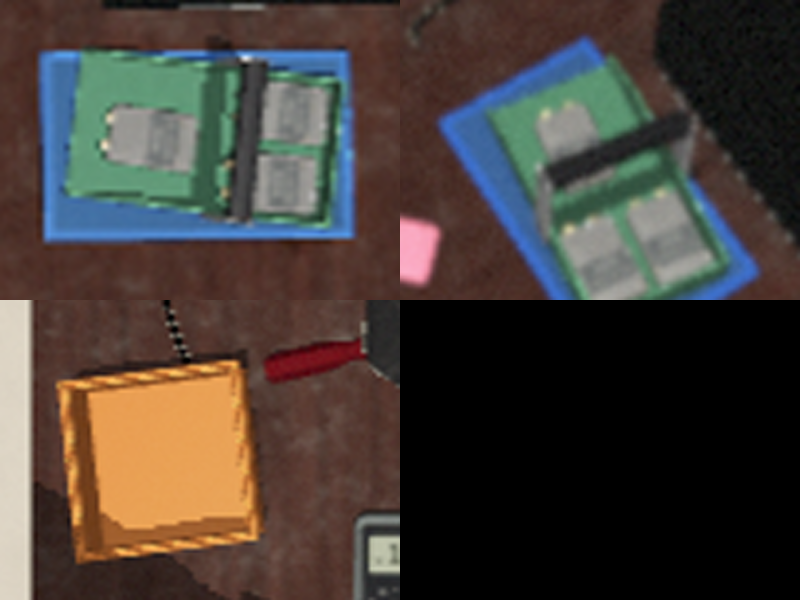

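The third crop shows the tray's mouth on the left (+y side), the back wall on the right, and the bar at crop px (247,140). A row takes only a turn about tool z, so the interface can't command a tilt directly. I'll check what the arm does at the edge of its reach, in free air.

Call:
{"api": "send_rows", "payload": {
  "motion": [
    [[0,-50,0],0],
    [[0,-50,0],0],
    [[0,-50,0],0],
    [[0,-50,0],0],
    [[0,-50,0],0],
    [[0,-50,0],0]
  ]
}}

```text
clock: 2.05
position: [0.1004, 0.1992, 0.231]
ee_rot: [[-0.893, 0.451, 0.0], [0.451, 0.893, 0.0], [-0.0, 0.0, -1.0]]
ft_force: [1.2, -0.9, 0.7]
width: 0.0853
finger_force: 0.0
```

```bash
python3 - <<'E'
from h import *
np.set_printoptions(precision=3,suppress=True)
s=read_state();print(s["ee_rot"],s["clock"],np.array(s["joint_positions"]),np.array(s["position"]))
E
```

```text
[[-0.893  0.451  0.   ]
 [ 0.451  0.893  0.   ]
 [-0.     0.    -1.   ]] 2.05 [ 41.925 -15.989 -33.484  72.485  -0.009  68.728] [0.1   0.199 0.231]
```

Call:
{"api": "send_rows", "payload": {
  "motion": [
    [[0,0,-50],0],
    [[0,0,-50],0],
    [[0,0,-50],0],
    [[0,0,-50],0],
    [[0,0,-50],0],
    [[0,0,-50],0],
    [[0,0,-50],0],
    [[0,0,-50],0]
  ]
}}

```text
clock: 2.85
position: [0.1081, 0.2115, 0.561]
ee_rot: [[-0.891, 0.451, 0.045], [0.453, 0.891, 0.038], [-0.023, 0.054, -0.998]]
ft_force: [-0.5, -0.3, -1.1]
width: 0.0854
finger_force: 0.0
```

```bash
python3 - <<'E'
from h import *
np.set_printoptions(precision=3,suppress=True)
s=read_state();print(s["ee_rot"],s["clock"],np.array(s["joint_positions"]),np.array(s["position"]))
E
```

```text
[[-0.891  0.451  0.045]
 [ 0.453  0.891  0.038]
 [-0.023  0.054 -0.998]] 2.85 [ 43.164  -7.802  26.326 120.773  -0.174  70.042] [0.108 0.211 0.561]
```

Reaching past the limit tilts the tool, because joint 4 has hit its stop. I'll check whether the tilt persists when it comes back.

Call:
{"api": "send_rows", "payload": {
  "motion": [
    [[0,0,-50],0],
    [[0,0,-50],0],
    [[0,0,-50],0]
  ]
}}

```text
clock: 3.15
position: [0.1063, 0.2193, 0.5891]
ee_rot: [[-0.889, 0.444, 0.114], [0.455, 0.885, 0.099], [-0.057, 0.14, -0.989]]
ft_force: [-0.3, -0.2, 0.1]
width: 0.0855
finger_force: 0.0
```

Call:
{"api": "send_rows", "payload": {
  "motion": [
    [[0,0,50],0],
    [[0,0,50],0],
    [[0,0,50],0],
    [[0,0,50],0]
  ]
}}

```text
clock: 3.55
position: [0.1278, 0.2381, 0.4002]
ee_rot: [[-0.889, 0.443, 0.114], [0.454, 0.885, 0.099], [-0.057, 0.14, -0.989]]
ft_force: [1.2, 0.9, 0.5]
width: 0.0855
finger_force: 0.0
```

```bash
python3 - <<'E'
from h import *
np.set_printoptions(precision=3,suppress=True)
s=read_state();print(s["ee_rot"],s["clock"],np.array(s["joint_positions"]),np.array(s["position"]))
E
```

```text
[[-0.889  0.443  0.114]
 [ 0.454  0.885  0.099]
 [-0.057  0.14  -0.989]] 3.55 [ 44.918 -16.402  -8.241  89.485  -0.576  71.715] [0.128 0.238 0.4  ]
```

The tilt persists. So I'll build up a tool lean about the closing axis at the reach limit. I'll grasp the tray level with that lean, and turning about the leaning tool z will then tip the tray. First I'll go to the front (j1 about -20°).

Call:
{"api": "send_rows", "payload": {
  "motion": [
    [[-25,-16,-12],0],
    [[-25,-16,-12],0],
    [[-25,-16,-12],0],
    [[-25,-16,-12],0],
    [[-25,-16,-12],0],
    [[-25,-16,-12],0],
    [[-25,-16,-12],0],
    [[-25,-16,-12],0],
    [[-25,-16,-12],0]
  ]
}}

```text
clock: 4.45
position: [0.2372, 0.0302, 0.4886]
ee_rot: [[-0.889, 0.444, 0.113], [0.455, 0.885, 0.096], [-0.057, 0.137, -0.989]]
ft_force: [0.8, 1.1, 0.7]
width: 0.0852
finger_force: 0.0
```

Call:
{"api": "send_rows", "payload": {
  "motion": [
    [[0,0,-50],-0.03],
    [[0,0,-50],-0.03],
    [[0,0,-50],-0.03],
    [[0,0,-50],-0.03],
    [[0,0,-50],-0.03],
    [[0,0,-50],-0.03],
    [[0,0,-50],-0.03],
    [[0,0,-50],-0.03]
  ]
}}

```text
clock: 5.25
position: [0.2358, 0.0552, 0.6319]
ee_rot: [[-0.927, 0.227, 0.297], [0.24, 0.971, 0.006], [-0.287, 0.077, -0.955]]
ft_force: [-0.1, -0.3, 0.2]
width: 0.0854
finger_force: 0.0
```

```bash
cat > st.py <<'E'
from h import *
np.set_printoptions(precision=3,suppress=True)
s=read_state();R=np.array(s["ee_rot"]);a=R[:,2];y=R[:,1]
print(R,s["clock"],np.array(s["joint_positions"]),np.array(s["position"]),"\nlean",np.degrees(np.arccos(-a[2])),"az",np.degrees(np.arctan2(a[1],a[0])),"yaz",np.degrees(np.arctan2(y[1],y[0])),"yel",np.degrees(np.arcsin(y[2])))
E
python3 st.py
```

```text
[[-0.927  0.227  0.297]
 [ 0.24   0.971  0.006]
 [-0.287  0.077 -0.955]] 5.25 [-10.974 -11.244  36.53  120.838   3.598   3.402] [0.236 0.055 0.632] 
lean 17.303405599905158 az 1.2079914067034303 yaz 76.8118160716068 yel 4.428964657112894
```

Call:
{"api": "send_rows", "payload": {
  "motion": [
    [[0,-20,-45],-0.01],
    [[0,-20,-45],-0.01],
    [[0,-20,-45],-0.01],
    [[0,-20,-45],-0.01],
    [[0,-20,-45],-0.01],
    [[0,-15,-45],-0.01]
  ]
}}

```text
clock: 5.85
position: [0.2028, 0.0289, 0.6781]
ee_rot: [[-0.876, 0.208, 0.435], [0.176, 0.978, -0.113], [-0.449, -0.022, -0.893]]
ft_force: [-0.5, 0.0, -0.7]
width: 0.0852
finger_force: 0.0
```

```bash
python3 st.py
```

```text
[[-0.876  0.208  0.435]
 [ 0.176  0.978 -0.113]
 [-0.449 -0.022 -0.893]] 5.85 [-16.682 -16.011  41.506 120.833   0.95   -4.754] [0.203 0.029 0.678] 
lean 26.699756614268434 az -14.566920502540215 yaz 77.99274555200557 yel -1.2867197439798044
```

Call:
{"api": "send_rows", "payload": {
  "motion": [
    [[0,40,-20],0],
    [[0,40,-20],0],
    [[0,30,-40],0],
    [[0,10,-48],0],
    [[0,0,-48],0],
    [[0,0,-48],0],
    [[0,0,-48],0]
  ]
}}

```text
clock: 6.55
position: [0.1785, 0.0676, 0.7481]
ee_rot: [[-0.769, 0.147, 0.623], [0.15, 0.987, -0.048], [-0.622, 0.057, -0.781]]
ft_force: [0.9, 0.2, 0.2]
width: 0.0853
finger_force: 0.0
```

```bash
python3 st.py
```

```text
[[-0.769  0.147  0.623]
 [ 0.15   0.987 -0.048]
 [-0.622  0.057 -0.781]] 6.55 [  0.216 -16.817  52.569 120.841  -2.87    8.832] [0.179 0.068 0.748] 
lean 38.635434947352344 az -4.383699717781548 yaz 81.52159485241992 yel 3.266579484694673
```

```bash
cat >> h.py <<'E'
def to_tool(target):
    s=read_state();R=np.array(s["ee_rot"]);return R.T@(np.array(target)-np.array(s["position"]))*1000
E
python3 - <<'E'
from h import *
np.set_printoptions(precision=3,suppress=True)
t=lambda u,v:((490+u*.3)*.64,(330+v*.3)*.64)
for p in((247,140),(255,60),(240,220)):print(p,ray("top",*t(*p),.086))
for p in((78,52),(65,190),(340,78),(330,226)):print("tray",p,ray("top",*t(*p),.02))
print("scene",ray("scene",279.7,289.6,.083), ray("scene",(360+290*.35)*.64,(400+125*.35)*.64,.086), ray("scene",(360+148*.35)*.64,(400+175*.35)*.64,.086))
bar=ray("top",*t(247,140),.086);bar[2]=.079
R=np.array(read_state()["ee_rot"]);print("hover",to_tool(bar+.019*R[:,2]-.10*R[:,2]),"final",to_tool(bar+.019*R[:,2]))
E
```

```text
(247, 140) [ 0.345 -0.313  0.086]
(255, 60) [ 0.388 -0.319  0.086]
(240, 220) [ 0.301 -0.307  0.086]
tray (78, 52) [ 0.396 -0.232  0.02 ]
tray (65, 190) [ 0.317 -0.222  0.02 ]
tray (340, 78) [ 0.379 -0.382  0.02 ]
tray (330, 226) [ 0.294 -0.373  0.02 ]
scene [ 0.347 -0.316  0.083] [ 0.388 -0.326  0.086] [ 0.305 -0.308  0.086]
hover [ 231.146 -389.276  563.171] final [ 231.146 -389.276  663.171]
```

Call:
{"api": "send_rows", "payload": {
  "motion": [
    [[0,0,0],-0.091],
    [[14.7,-20.3,31],0],
    [[14.7,-20.3,31],0],
    [[14.7,-20.3,31],0],
    [[14.7,-20.3,31],0],
    [[14.7,-20.3,31],0],
    [[14.7,-20.3,31],0],
    [[14.7,-20.3,31],0],
    [[14.7,-20.3,31],0],
    [[14.7,-20.3,31],0],
    [[14.7,-20.3,31],0],
    [[14.7,-20.3,31],0],
    [[14.7,-20.3,31],0],
    [[14.7,-20.3,31],0],
    [[14.7,-20.3,31],0],
    [[14.7,-20.3,31],0],
    [[14.7,-20.3,31],0],
    [[14.7,-20.3,31],0],
    [[14.7,-20.3,31],0]
  ]
}}

```text
clock: 8.45
position: [0.281, -0.1871, 0.2612]
ee_rot: [[-0.806, 0.098, 0.584], [0.055, 0.994, -0.091], [-0.589, -0.042, -0.807]]
ft_force: [0.6, 0.5, -0.1]
width: 0.0853
finger_force: 0.0
```

```bash
python3 st.py; python3 - <<'E'
from h import *
R=np.array(read_state()["ee_rot"]);bar=np.array([.345,-.314,.079]);print("final",to_tool(bar+.019*R[:,2]))
save("scene","hover")
E
```

```text
[[-0.806  0.098  0.584]
 [ 0.055  0.994 -0.091]
 [-0.589 -0.042 -0.807]] 8.45 [-78.9   -22.227 -41.031  57.145  33.726 -69.787] [ 0.281 -0.187  0.261] 
lean 36.21412972475039 az -8.885879108721342 yaz 84.3846992270085 yel -2.392248824574749
final [  48.89459932 -112.27824057  214.96306827]
```

View pics/hover.png

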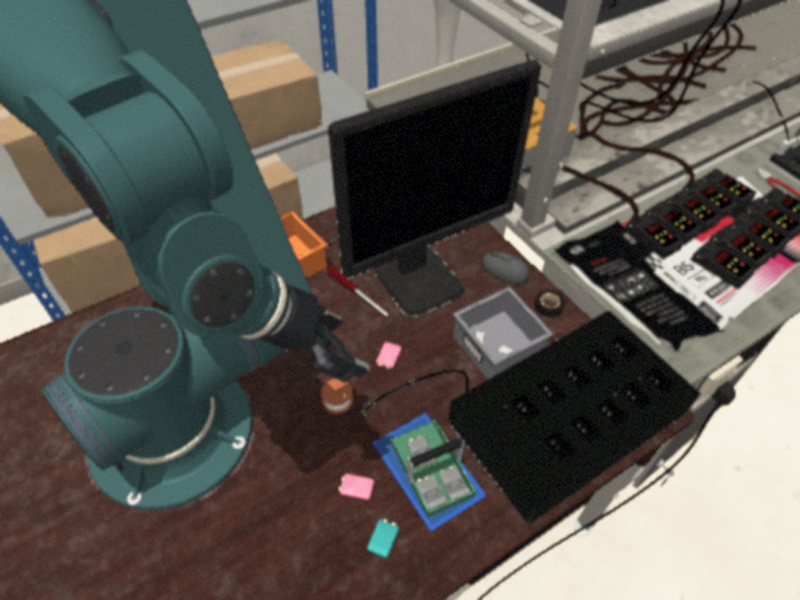

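The view shows the tray untouched at about (430,465), with the gripper leaning at about (340,350). I'll level the closing axis and move to a standoff.

Call:
{"api": "send_rows", "payload": {
  "motion": [
    [[0,0,0],0.07],
    [[6.8,-19,19],0],
    [[6.8,-19,19],0],
    [[6.8,-19,19],0],
    [[6.8,-19,19],0],
    [[6.8,-19,19],0],
    [[6.8,-19,19],0],
    [[0,0,0],0]
  ]
}}

```text
clock: 9.3
position: [0.2976, -0.3056, 0.1446]
ee_rot: [[-0.798, 0.154, 0.583], [0.126, 0.988, -0.089], [-0.59, 0.003, -0.808]]
ft_force: [-0.2, 0.9, 0.6]
width: 0.0854
finger_force: 0.0
```

```bash
python3 st.py; python3 - <<'E'
from h import *
R=np.array(read_state()["ee_rot"]);bar=np.array([.345,-.314,.079]);print("final",to_tool(bar+.019*R[:,2]))
for d in boxes_of("tray_handle","scene")[:2]:print(d["confidence"],W("scene",d["location"]))
E
```

```text
[[-0.798  0.154  0.583]
 [ 0.126  0.988 -0.089]
 [-0.59   0.003 -0.808]] 9.3 [-80.138  -2.664 -48.46   31.129  34.003 -67.199] [ 0.298 -0.306  0.145] 
lean 36.14610177715089 az -8.677279096302712 yaz 81.12298118065789 yel 0.14589842203277897
final [ -0.19301245  -1.14294156 100.31939857]
0.72 [ 0.34655387 -0.31126122  0.00680728]
```

Call:
{"api": "send_rows", "payload": {
  "motion": [
    [[0,-0.2,20],0],
    [[0,-0.2,20],0],
    [[0,-0.2,20],0],
    [[0,-0.2,20],0],
    [[0,-0.2,20],0],
    [[0,0,0],0]
  ]
}}

```text
clock: 9.95
position: [0.3562, -0.3136, 0.0649]
ee_rot: [[-0.797, 0.153, 0.584], [0.124, 0.988, -0.089], [-0.591, 0.002, -0.807]]
ft_force: [-0.2, 1.0, 0.1]
width: 0.0852
finger_force: 0.0
```

Call:
{"api": "send_rows", "payload": {
  "motion": [
    [[0,0,0],0],
    [[0,0,0],0],
    [[0,0,0],0],
    [[0,0,0],0],
    [[0,0,0],0],
    [[0,0,0],0],
    [[0,0,0],0],
    [[0,0,0],0],
    [[0,0,0],0],
    [[0,0,0],0]
  ],
  "gripper": 0,
  "force": 80
}}

```text
clock: 10.95
position: [0.3554, -0.3151, 0.0659]
ee_rot: [[-0.796, 0.155, 0.585], [0.125, 0.988, -0.092], [-0.592, -0.0, -0.806]]
ft_force: [-5.4, 1.9, 9.8]
width: 0.0126
finger_force: 79.1
```

```bash
python3 st.py; python3 - <<'E'
from h import *
im=save("scene","grasp");cv2.imwrite("pics/g2.png",cv2.resize(im[230:350,210:370,::-1],(800,600),interpolation=cv2.INTER_CUBIC))
E
```

```text
[[-0.796  0.155  0.585]
 [ 0.125  0.988 -0.092]
 [-0.592 -0.    -0.806]] 10.95 [-70.511   7.799 -55.682   7.259  31.381 -56.139] [ 0.355 -0.315  0.066] 
lean 36.298972060301395 az -8.915657958997102 yaz 81.08567951615272 yel -0.0009824362277561119
```

View pics/g2.png

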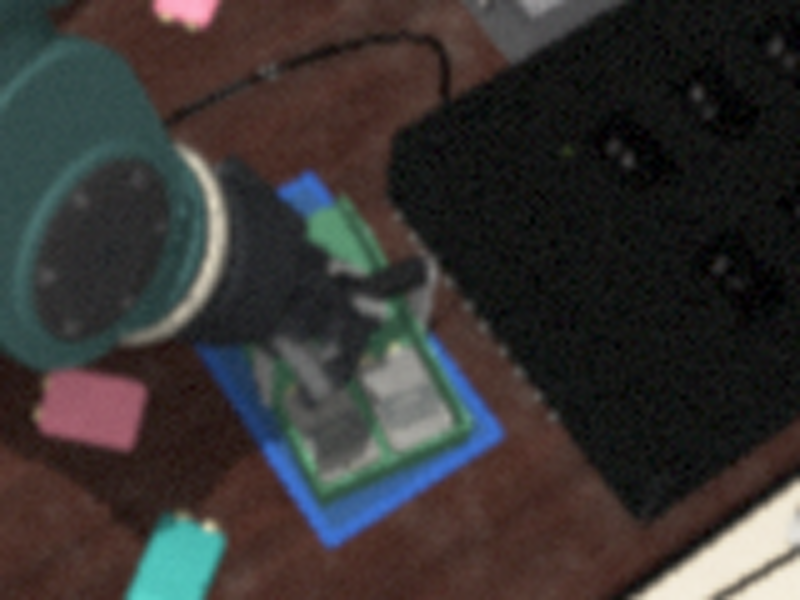

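The grasp is good: the bar is between the pads and the cells are in place. I'll lift straight up slowly.

Call:
{"api": "send_rows", "payload": {
  "motion": [
    [[-3,0,-4],0],
    [[-6,0,-8],0],
    [[-6,0,-8],0],
    [[-6,0,-8],0],
    [[-6,0,-8],0],
    [[-6,0,-8],0],
    [[-6,0,-8],0],
    [[-6,0,-8],0],
    [[-6,0,-8],0],
    [[0,0,0],0],
    [[0,0,0],0],
    [[0,0,0],0]
  ]
}}

```text
clock: 12.2
position: [0.356, -0.3146, 0.1498]
ee_rot: [[-0.797, 0.155, 0.584], [0.126, 0.988, -0.09], [-0.591, 0.001, -0.807]]
ft_force: [-0.4, 0.1, -3.8]
width: 0.0124
finger_force: 78.2
```

```bash
python3 st.py; cat > kin.py <<'E'
import numpy as np
from scipy.optimize import least_squares
from scipy.spatial.transform import Rotation as Ro
D=np.pi/180
def Ry(a):return Ro.from_euler('y',a*D).as_matrix()
def Rz(a):return Ro.from_euler('z',a*D).as_matrix()
def fk(p,q):
    h,r0,a1,a2,b1,b2,c,l,d=p
    A=Rz(q[0]);P=A@[r0,l,h]
    A=A@Ry(q[1]);P=P+A@[a1,0,a2]
    A=A@Ry(-q[2]);P=P+A@[b1,0,b2]
    A=A@Ry(q[3]);P=P+A@[c,0,0]
    A=A@Rz(q[4]);P=P+A@[d,0,0]
    A=A@Ro.from_euler('x',q[5]*D).as_matrix()
    R=np.stack([-A[:,2],A[:,1],A[:,0]],1)   # tool axes up to sign
    return P,R
Q=[[54.242,15.075,-2.767,72.158,0,81.102],[41.925,-15.989,-33.484,72.485,-.009,68.728],[43.164,-7.802,26.326,120.773,-.174,70.042],[44.918,-16.402,-8.241,89.485,-.576,71.715],[-10.974,-11.244,36.53,120.838,3.598,3.402],[-16.682,-16.011,41.506,120.833,.95,-4.754],[.216,-16.817,52.569,120.841,-2.87,8.832],[-78.9,-22.227,-41.031,57.145,33.726,-69.787],[-80.138,-2.664,-48.46,31.129,34.003,-67.199],[-70.511,7.799,-55.682,7.259,31.381,-56.139]]
X=[[.237,.468,.231],[.1004,.1992,.231],[.1081,.2115,.561],[.1278,.2381,.4002],[.2358,.0552,.6319],[.2028,.0289,.6781],[.1785,.0676,.7481],[.281,-.1871,.2612],[.2976,-.3056,.1446],[.3554,-.3151,.0659]]
f=lambda p:np.concatenate([fk(p,q)[0]-x for q,x in zip(Q,X)])
S=least_squares(f,[.3,.05,0,.4,.4,0,.1,.08,.2],bounds=([-1]*9,[1]*9));par=S.x
lo=np.array([-151.79,-50.71,-67.44,-121.81,-77.56,-180]);hi=np.array([151.79,97.33,78.34,120.89,73.72,180])
def ik(q0,P,R):
    g=lambda q:np.concatenate([(fk(par,q)[0]-P)*10,Ro.from_matrix(fk(par,q)[1].T@R).as_rotvec()*3])
    s=least_squares(g,np.clip(q0,lo+.1,hi-.1),bounds=(lo,hi));return s.x,np.abs(s.fun).max()
if __name__=="__main__":
    np.set_printoptions(precision=3,suppress=True)
    print(par,np.abs(S.fun).max());print(fk(par,Q[0])[1],fk(par,Q[-1])[1])
E
python3 kin.py
```

```text
[[-0.797  0.155  0.584]
 [ 0.126  0.988 -0.09 ]
 [-0.591  0.001 -0.807]] 12.2 [-70.354  -0.444 -46.178  25.037  31.296 -55.987] [ 0.356 -0.315  0.15 ] 
lean 36.213534302475026 az -8.800776887005558 yaz 81.09129521740498 yel 0.07903033948172265
[ 0.16  -0.     0.     0.581  0.37   0.051  0.139  0.081  0.286] 0.00016406512891647962
[[-0.892  0.452 -0.   ]
 [ 0.452  0.892 -0.   ]
 [ 0.    -0.    -1.   ]] [[-0.796  0.155  0.585]
 [ 0.125  0.988 -0.092]
 [-0.592 -0.    -0.806]]
```

The kinematic fit is accurate to 0.2 mm. Next I'll plan the carry and the tip.

```bash
cat > plan.py <<'E'
from kin import *
np.set_printoptions(precision=1,suppress=True,linewidth=150)
R0=np.array([[-.797,.155,.584],[.126,.988,-.09],[-.591,.001,-.807]]);R0=Ro.from_matrix(R0).as_matrix()
q0=np.array([-70.354,-.444,-46.178,25.037,31.296,-55.987])
T=np.stack([[.155,.988,0],[-.988,.155,0],[0,0,1.]],1);T=Ro.from_matrix(T).as_matrix()
mouth_t=R0.T@(T@[.085,0,-.073])+[0,0,-.019]   # mouth in tool frame
def tool_R(phi):return R0@Rz(-phi)
if __name__=="__main__":
    for x,z in((.27,.3),(.27,.4),(.27,.5),(.24,.4),(.24,.5)):
        q=q0;print("x,z",x,z)
        for y in np.linspace(-.3,.25,8):
            q,e=ik(q,np.array([x,y,z]),R0);print(round(y,2),q,round(e,4))
    M=np.array([.352,.260,0])
    q=ik(ik(q0,np.array([.27,0,.45]),R0)[0],np.array([.3,.15,.3]),R0)[0]
    for phi in range(0,100,15):
        R=tool_R(phi);m=R@(R0.T@T)
        tgt=M-.03*np.r_[m[:2,0],0]/np.hypot(*m[:2,0]);tgt[2]=.085 if phi>20 else .11
        P=tgt-R@mouth_t;q,e=ik(q,P,R);print("phi",phi,"pitch,tilt",np.degrees(np.arcsin(-m[2,0])),np.degrees(np.arccos(m[2,2])),P*1000,q,e,"bar",(P-.019*R[:,2])*1000)
E
python3 plan.py
```

```text
x,z 0.27 0.3
-0.3 [-85.4 -10.8 -28.4  62.9  35.1 -73.5] 0.0
-0.22 [-83.7 -19.2 -33.4  65.   34.8 -71.4] 0.0
-0.14 [-79.9 -27.9 -36.9  67.6  34.  -66.9] 0.0
-0.06 [-67.9 -36.5 -39.2  66.7  30.5 -53.3] 0.0
0.01 [-25.9 -40.2 -41.8  53.4  10.  -13.8] 0.0
0.09 [ 17.9 -32.8 -40.9  48.7 -15.4  22.2] 0.0
0.17 [ 41.  -22.6 -36.6  50.7 -26.8  43.8] 0.0
0.25 [ 53.5 -12.8 -30.6  53.4 -31.5  57.1] 0.0
x,z 0.27 0.4
-0.3 [-85.4 -11.2 -13.2  78.4  35.1 -73.5] 0.0
-0.22 [-83.7 -19.  -17.9  80.3  34.8 -71.4] 0.0
-0.14 [-79.9 -26.7 -21.1  82.3  34.  -66.9] 0.0
-0.06 [-67.9 -34.3 -23.3  80.4  30.5 -53.3] 0.0
0.01 [-25.9 -37.8 -26.   66.8  10.  -13.8] 0.0
0.09 [ 17.9 -31.4 -25.1  63.1 -15.4  22.2] 0.0
0.17 [ 41.  -22.3 -21.1  65.9 -26.8  43.8] 0.0
0.25 [ 53.5 -13.2 -15.4  69.  -31.5  57.1] 0.0
x,z 0.27 0.5
-0.3 [-85.4  -8.9   4.3  93.6  35.1 -73.5] 0.0
-0.22 [-83.7 -16.2  -0.5  95.   34.8 -71.4] 0.0
-0.14 [-79.9 -23.3  -3.6  96.3  34.  -66.9] 0.0
-0.06 [-67.9 -30.   -5.9  93.5  30.5 -53.3] 0.0
0.01 [-25.9 -33.4  -8.9  79.5  10.  -13.8] 0.0
0.09 [ 17.9 -27.9  -8.   76.7 -15.4  22.2] 0.0
0.17 [ 41.  -19.5 
[... 1510 characters left out ...]
hi 60 pitch,tilt 30.807904996671176 34.365077228754366 [425.1 225.6 173.5] [ 31.2  -2.1 -45.2  17.7 -22.3 -25.8] 3.569025436905134e-14 bar [414.  227.4 188.8]
phi 75 pitch,tilt 34.84929936582141 42.16070160072644 [432.6 257.6 172.4] [ 34.8   1.  -42.   19.  -24.  -37.4] 2.8254453652211266e-14 bar [421.5 259.4 187.7]
phi 90 pitch,tilt 36.28507800844436 49.38934495664798 [432.6 291.  167.5] [ 38.7   4.  -39.4  20.3 -25.8 -48.5] 2.9238889574581136e-14 bar [421.5 292.7 182.8]plan.py:18: RuntimeWarning: invalid value encountered in arccos
  P=tgt-R@mouth_t;q,e=ik(q,P,R);print("phi",phi,"pitch,tilt",np.degrees(np.arcsin(-m[2,0])),np.degrees(np.arccos(m[2,2])),P*1000,q,e,"bar",(P-.019*R[:,2])*1000)
```

```bash
cat > go.py <<'E'
from plan import *
W=np.array([[356,-314.6,149.8],[285,-250,280],[285,120,280],[345,195,200]])
for a,b in zip(W,W[1:]):print("tool shift",R0.T@(b-a))
q,e=ik(q0,W[1]/1000,R0);w=0
for y in np.arange(-.25,.1201,.014):
    q1,e=ik(q,np.array([.285,y,.28]),R0);w=max(w,abs(q1-q).max());q=q1
print("max deg/row at 14mm",w,q,e)
M=np.array([352,260,0.]);off=lambda f:np.interp(f,[0,15,45],[50,50,0])
P=W[-1].copy();f0=0;q,e=ik(q,P/1000,R0)
step=np.degrees(.1)
for k in range(0,15):
    f=f0+step;R=tool_R(f);m=R@(R0.T@T)
    tgt=M-30*np.r_[m[:2,0],0]/np.hypot(*m[:2,0])+[0,off(f),0];tgt[2]=np.interp(f,[0,30],[105,85])
    Pn=tgt-R@mouth_t*1000;Rp=tool_R(f0);q,e=ik(q,Pn/1000,R)
    Z=np.array([[m@[x,s*.043,0.] for s in(-1,1)] for x in(-.065,.085)]).reshape(4,3)+[0,0,0]
    bar=Pn-19*R[:,2]; c=bar+1000*(np.array([m@[x,s*.043,-.076] for x in(-.065,.085) for s in(-1,1)]))
    print(k,round(f),"shift",Rp.T@(Pn-P),"pitch",round(np.degrees(np.arcsin(-m[2,0]))),"bar",bar,"minz",c[:,2].min(),"rear",c[0],c[1],round(e,4));P=Pn;f0=f
E
python3 go.py
```

```text
tool shift [ -12.2   53.  -152.3]
tool shift [ 46.5 365.5 -33.4]
tool shift [ 8.9 83.3 92.8]
max deg/row at 14mm 7.8362130542301 [ 23.5 -28.8 -42.8  44.2 -18.4  27.1] 2.220446049250313e-15
0 6 shift [13.8  4.5 34.8] pitch 3 bar [343.9 199.8 179.1] minz 98.08827733181396 rear [381.4 127.4 106.9] [295.7 133.8 107.1] 0.0
1 11 shift [-8.   5.1  4.5] pitch 7 bar [353.4 204.2 179.8] minz 93.98313620548697 rear [396.1 130.9 111.6] [310.1 130.5 112.4] 0.0
2 17 shift [-7.8  1.7  4.8] pitch 10 bar [362.5 205.9 180.2] minz 89.68742846821218 rear [410.6 132.5 115.9] [324.9 125.2 117.7] 0.0
3 23 shift [-6.5 -3.9  5.4] pitch 13 bar [371.3 202.8 180.3] minz 85.2059100457664 rear [424.7 129.8 119.7] [339.9 115.7 122.9] 0.0
4 29 shift [-5.8 -3.4  5.4] pitch 16 bar [379.6 200.6 179.9] minz 80.54519342287179 rear [438.3 128.7 123.1] [355.  108.1 128. ] 0.0
5 34 shift [-6.6 -3.7  3. ] pitch 19 bar [387.3 199.2 181.9] minz 78.63199337866729 rear [451.3 129.  128.7] [370.  102.1 135.8] 0.0
6 40 shift [-6.3 -3.6  2.3] pitch 22 bar [394.5 198.7 184.4] minz 77.45951444024475 rear [463.6 130.9 134.6] [384.7  
[... 405 characters left out ...]
16.3 166.5] 0.0
10 63 shift [-11.3   4.9   1.1] pitch 32 bar [416.  233.6 188.9] minz 71.41856378091722 rear [503.2 180.9 150.5] [438.9 128.4 172.8] 0.0
11 69 shift [-11.5   4.9   1. ] pitch 33 bar [419.2 245.7 188.6] minz 69.64609213195203 rear [510.1 198.1 152.3] [450.4 141.9 178.4] 0.0
12 74 shift [-11.7   4.9   0.8] pitch 35 bar [421.4 258.2 187.8] minz 67.8027189147094 rear [515.6 216.  153.3] [460.8 156.8 183.2] 0.0
13 80 shift [-11.8   4.9   0.6] pitch 36 bar [422.4 270.9 186.4] minz 65.90686250503781 rear [519.5 234.4 153.4] [469.9 173.  187.3] 0.0
14 86 shift [-11.9   4.9   0.3] pitch 36 bar [422.3 283.7 184.5] minz 63.977465673495914 rear [521.8 253.2 152.5] [477.5 190.1 190.5] 0.0
```

```bash
sed -i 's/\[0,15,45\],\[50,50,0\]/[0,15,45,75],[50,50,32,0]/; s/\[345,195,200\]/[345,195,167]/' go.py; python3 go.py
```

```text
tool shift [ -12.2   53.  -152.3]
tool shift [ 46.5 365.5 -33.4]
tool shift [ 28.4  83.2 119.4]
max deg/row at 14mm 7.8362130542301 [ 23.5 -28.8 -42.8  44.2 -18.4  27.1] 2.220446049250313e-15
0 6 shift [-5.7  4.5  8.2] pitch 3 bar [343.9 199.8 179.1] minz 98.08827733181396 rear [381.4 127.4 106.9] [295.7 133.8 107.1] 0.0
1 11 shift [-8.   5.1  4.5] pitch 7 bar [353.4 204.2 179.8] minz 93.98313620548697 rear [396.1 130.9 111.6] [310.1 130.5 112.4] 0.0
2 17 shift [-8.   4.   4.6] pitch 10 bar [362.5 208.3 180.2] minz 89.68742846821218 rear [410.6 134.8 115.9] [324.9 127.5 117.7] 0.0
3 23 shift [-7.6  2.1  4.8] pitch 13 bar [371.3 211.2 180.3] minz 85.2059100457664 rear [424.7 138.2 119.7] [339.9 124.2 122.9] 0.0
4 29 shift [-7.4  2.4  4.8] pitch 16 bar [379.6 215.1 179.9] minz 80.54519342287179 rear [438.3 143.2 123.1] [355.  122.6 128. ] 0.0
5 34 shift [-8.8  1.9  2.5] pitch 19 bar [387.3 219.9 181.9] minz 78.63199337866729 rear [451.3 149.7 128.7] [370.  122.8 135.8] 0.0
6 40 shift [-9.1  1.8  1.7] pitch 22 bar [394.5 225.4 184.4] minz 77.45951444024475 rear [463.6 157.7 134.6] [384.
[... 393 characters left out ...]
 [426.4 135.2 166.5] 0.0
10 63 shift [-6.7  1.   1.7] pitch 32 bar [416.  246.4 188.9] minz 71.41856378091722 rear [503.2 193.7 150.5] [438.9 141.2 172.8] 0.0
11 69 shift [-6.5  1.5  1.5] pitch 33 bar [419.2 252.4 188.6] minz 69.64609213195203 rear [510.1 204.7 152.3] [450.4 148.6 178.4] 0.0
12 74 shift [-6.3  2.   1.3] pitch 35 bar [421.4 258.8 187.8] minz 67.8027189147094 rear [515.6 216.5 153.3] [460.8 157.4 183.2] 0.0
13 80 shift [-11.3   4.7   0.6] pitch 36 bar [422.4 270.9 186.4] minz 65.90686250503781 rear [519.5 234.4 153.4] [469.9 173.  187.3] 0.0
14 86 shift [-11.9   4.9   0.3] pitch 36 bar [422.3 283.7 184.5] minz 63.977465673495914 rear [521.8 253.2 152.5] [477.5 190.1 190.5] 0.0
```

Call:
{"api": "send_rows", "payload": {
  "motion": [
    [[-0.4,1.6,-4.6],0],
    [[-0.8,3.5,-10],0],
    [[-1.1,4.6,-13],0],
    [[-1.1,4.6,-13],0],
    [[-1.1,4.6,-13],0],
    [[-1.1,4.6,-13],0],
    [[-1.1,4.6,-13],0],
    [[-1.1,4.6,-13],0],
    [[-1.1,4.6,-13],0],
    [[-1.1,4.6,-13],0],
    [[-1.1,4.6,-13],0],
    [[-1.1,4.6,-13],0],
    [[-1,4,-11.2],0],
    [[0.6,4,-4],0]
  ]
}}

```text
clock: 13.6
position: [0.2817, -0.2435, 0.2875]
ee_rot: [[-0.797, 0.155, 0.584], [0.125, 0.988, -0.092], [-0.592, -0.0, -0.806]]
ft_force: [0.4, -0.9, -3.5]
width: 0.0121
finger_force: 78.2
```

Call:
{"api": "send_rows", "payload": {
  "motion": [
    [[1,8,-0.7],0],
    [[1.6,12.5,-1.1],0],
    [[1.6,12.5,-1.1],0],
    [[1.6,12.5,-1.1],0],
    [[1.6,12.5,-1.1],0],
    [[1.6,12.5,-1.1],0],
    [[1.6,12.5,-1.1],0],
    [[1.6,12.5,-1.1],0],
    [[1.6,12.5,-1.1],0],
    [[1.6,12.5,-1.1],0],
    [[1.6,12.5,-1.1],0],
    [[1.6,12.5,-1.1],0],
    [[1.6,12.5,-1.1],0],
    [[1.6,12.5,-1.1],0],
    [[1.6,12.5,-1.1],0],
    [[1.6,12.5,-1.1],0],
    [[1.6,12.5,-1.1],0],
    [[1.6,12.5,-1.1],0],
    [[1.6,12.5,-1.1],0]
  ]
}}

```text
clock: 15.5
position: [0.282, -0.0069, 0.2859]
ee_rot: [[-0.796, 0.155, 0.585], [0.126, 0.988, -0.091], [-0.592, 0.001, -0.806]]
ft_force: [-0.2, 0.4, -2.3]
width: 0.0126
finger_force: 78.2
```

```bash
python3 st.py; python3 - <<'E'
from h import *
print(to_tool([.285,.12,.28]),to_tool([.345,.195,.167]))
im=save("scene","carry")
E
```

```text
[[-0.796  0.155  0.585]
 [ 0.126  0.988 -0.091]
 [-0.592  0.001 -0.806]] 15.5 [-34.738 -38.978 -43.636  51.858  14.981 -21.248] [ 0.282 -0.007  0.286] 
lean 36.32239549068234 az -8.862400279788181 yaz 81.05942871305264 yel 0.057469332408500634
[ 17.06378486 125.83137093  -5.06002757] [ 45.68284511 209.13133721 114.25495476]
```

View pics/carry.png

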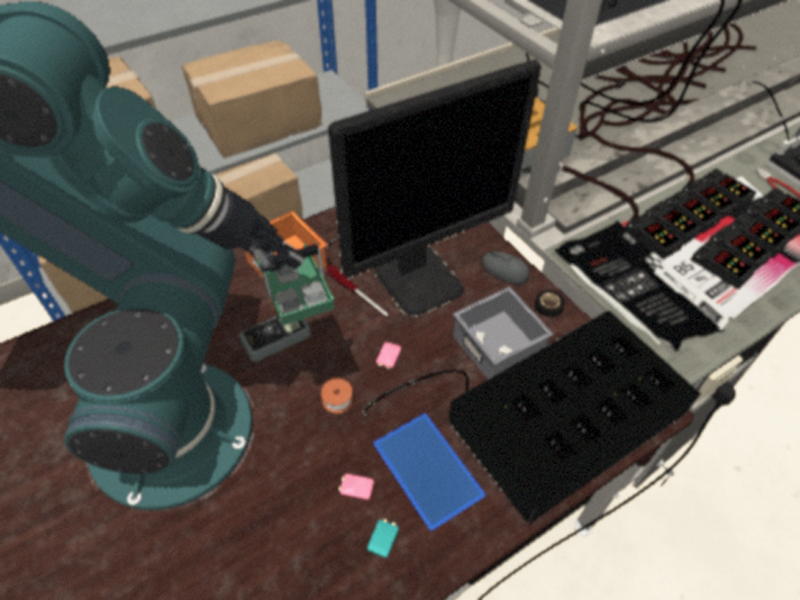

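The tray is being carried level with its cells at about (298,285), and the mat at about (430,470) is clear. I'll go on to the pre-dump pose.

Call:
{"api": "send_rows", "payload": {
  "motion": [
    [[1.7,12.6,-0.5],0],
    [[1.7,12.6,-0.5],0],
    [[1.7,12.6,-0.5],0],
    [[1.7,12.6,-0.5],0],
    [[1.7,12.6,-0.5],0],
    [[1.7,12.6,-0.5],0],
    [[1.7,12.6,-0.5],0],
    [[1.7,12.6,-0.5],0],
    [[1.7,12.6,-0.5],0],
    [[1.7,12.6,-0.5],0]
  ]
}}

```text
clock: 16.55
position: [0.2849, 0.1199, 0.2796]
ee_rot: [[-0.797, 0.154, 0.584], [0.125, 0.988, -0.09], [-0.591, 0.001, -0.807]]
ft_force: [0.5, -1.0, -3.2]
width: 0.0127
finger_force: 78.4
```

Call:
{"api": "send_rows", "payload": {
  "motion": [
    [[2.4,6.9,5],0],
    [[2.4,6.9,9.9],0],
    [[2.4,6.9,9.9],0],
    [[2.4,6.9,9.9],0],
    [[2.4,6.9,9.9],0],
    [[2.4,6.9,9.9],0],
    [[2.4,6.9,9.9],0],
    [[2.4,6.9,9.9],0],
    [[2.4,6.9,9.9],0],
    [[2.4,6.9,9.9],0],
    [[2.4,6.9,9.9],0],
    [[2.2,7.4,9.9],0],
    [[0,0,5],0],
    [[0,0,0],0]
  ]
}}

```text
clock: 17.95
position: [0.3448, 0.1936, 0.1664]
ee_rot: [[-0.798, 0.155, 0.583], [0.125, 0.988, -0.092], [-0.59, -0.0, -0.807]]
ft_force: [0.2, 0.6, -3.9]
width: 0.0125
finger_force: 78.4
```

```bash
python3 st.py; python3 - <<'E'
from h import *
print(to_tool([.345,.195,.167]))
grab_frame("top");a=boxes_of("orange_box","top");print([(d["confidence"],W("top",d["location"])) for d in a[:2]])
save("scene","pre"); a=boxes_of("mat","scene");print([(d["confidence"],W("scene",d["location"])) for d in a[:2]])
for cam in("top","scene"):
    r=trace("mat",cam)
    if r:
        c,_=cv2.findContours(r[0]["pixels"].astype(np.uint8),0,1);rc=cv2.minAreaRect(max(c,key=cv2.contourArea));print(cam,r[0]["confidence"],ray(cam,*rc[0],.003))
E
```

```text
[[-0.798  0.155  0.583]
 [ 0.125  0.988 -0.092]
 [-0.59  -0.    -0.807]] 17.95 [ 34.274  -9.991 -52.505  19.442 -23.838  37.15 ] [0.345 0.194 0.166] 
lean 36.167943188703774 az -8.948694189802143 yaz 81.08147206766738 yel -0.022052452624392222
[-0.33029873  1.36760123 -0.55356213]
[(0.78, array([0.39061157, 0.30502654, 0.01417989]))]
[(0.67, array([ 0.33929947, -0.30599686,  0.00037376])), (0.42, array([0.33449927, 0.22323078, 0.11421906]))]
top 0.9 [ 0.3431841  -0.30071951  0.003     ]
scene 0.65 [ 0.34277615 -0.30319784  0.003     ]
```

View pics/pre.png

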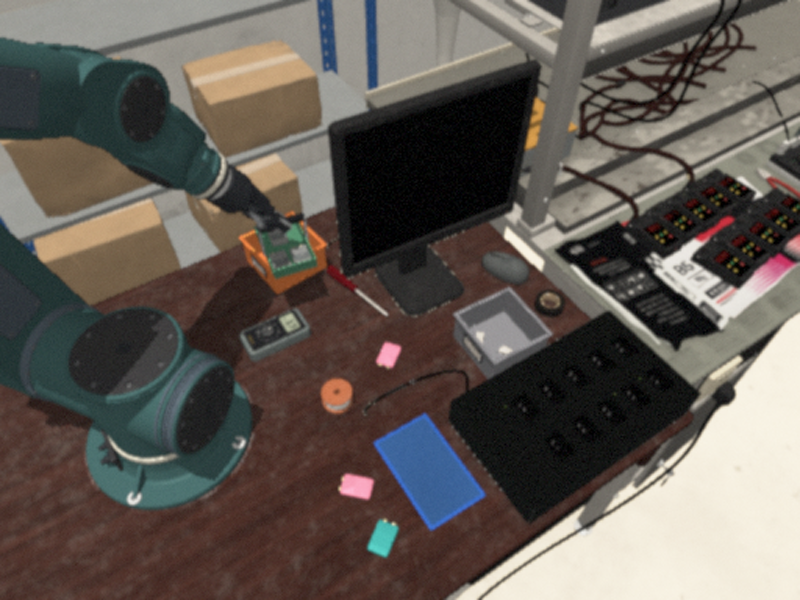

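The tray sits low over the orange box at about (285,250), level and with its cells in. Now I'll tip it by turning about the leaning tool axis.

Call:
{"api": "send_rows", "payload": {
  "motion": [
    [[-5.7,5,7],-0.1],
    [[-8,5.1,4.5],-0.1],
    [[-8,4,4.6],-0.1],
    [[-7.6,2.1,4.8],-0.1],
    [[-7.4,2.4,4.8],-0.1],
    [[-8.8,1.9,2.5],-0.1],
    [[-9.1,1.8,1.7],-0.1],
    [[-8.7,1.7,1.7],-0.1],
    [[-7.2,0.1,1.9],-0.1],
    [[-6.9,0.5,1.8],-0.1],
    [[-6.7,1,1.7],-0.1],
    [[0,0,0],0],
    [[0,0,0],0]
  ]
}}

```text
clock: 19.55
position: [0.4264, 0.2444, 0.1747]
ee_rot: [[-0.501, -0.639, 0.584], [-0.822, 0.562, -0.091], [-0.27, -0.526, -0.807]]
ft_force: [-0.3, 0.3, -3.0]
width: 0.0121
finger_force: 78.5
```

```bash
python3 st.py; python3 - <<'E'
from h import *
from plan import mouth_t
s=read_state();print("mouth",np.array(s["position"])+np.array(s["ee_rot"])@mouth_t)
im=grab_frame("scene");im2=grab_frame("top")
o=np.hstack([cv2.resize(im[110:210,130:230,::-1],(400,400)),cv2.resize(im2[190:290,110:210,::-1],(400,400))])
cv2.imwrite("pics/tip.png",o)
E
```

```text
[[-0.501 -0.639  0.584]
 [-0.822  0.562 -0.091]
 [-0.27  -0.526 -0.807]] 19.55 [ 33.658  -0.608 -43.324  18.899 -23.548 -26.336] [0.426 0.244 0.175] 
lean 36.244063593660094 az -8.85444843312684 yaz 138.6538828270109 yel -31.729459582462642
mouth [0.4 0.3 0.1]
```

View pics/tip.png

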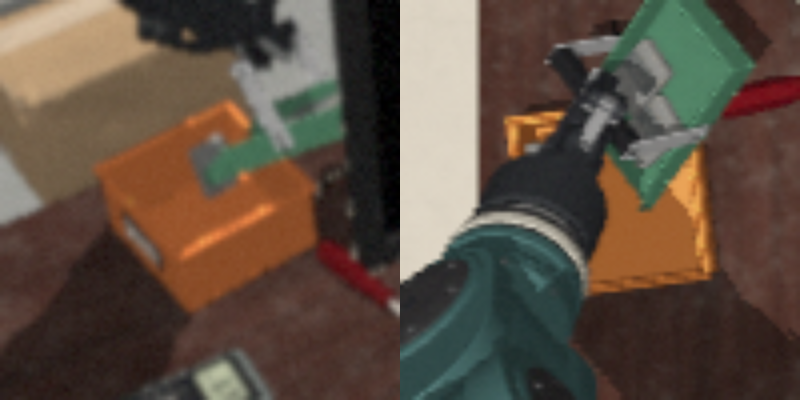

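One cell is leaving at the mouth (left crop, 215,165), and two are still sliding under the bar. I'll turn further for more pitch and wait.

Call:
{"api": "send_rows", "payload": {
  "motion": [
    [[-6.5,1.5,1.5],-0.1],
    [[-6.3,2,1.3],-0.1],
    [[-10,4.5,0],-0.1],
    [[-10,4.5,0],-0.1],
    [[0,0,0],0],
    [[0,0,0],0],
    [[0,0,0],0]
  ]
}}

```text
clock: 20.35
position: [0.4315, 0.2782, 0.1711]
ee_rot: [[-0.213, -0.783, 0.584], [-0.976, 0.198, -0.091], [-0.044, -0.59, -0.806]]
ft_force: [-1.3, 0.3, -1.3]
width: 0.0128
finger_force: 78.6
```

```bash
python3 - <<'E'
from h import *
from plan import mouth_t
s=read_state();R=np.array(s["ee_rot"]);print("mouth mm",1000*(np.array(s["position"])+R@mouth_t),R[:,1],s["ft_force"])
im=grab_frame("scene");im2=grab_frame("top")
o=np.hstack([cv2.resize(im[110:210,130:230,::-1],(400,400)),cv2.resize(im2[190:290,110:210,::-1],(400,400))])
cv2.imwrite("pics/tip2.png",o)
E
```

```text
mouth mm [379.2 249.1  86.9] [-0.8  0.2 -0.6] [-1.3  0.3 -1.3]
```

View pics/tip2.png

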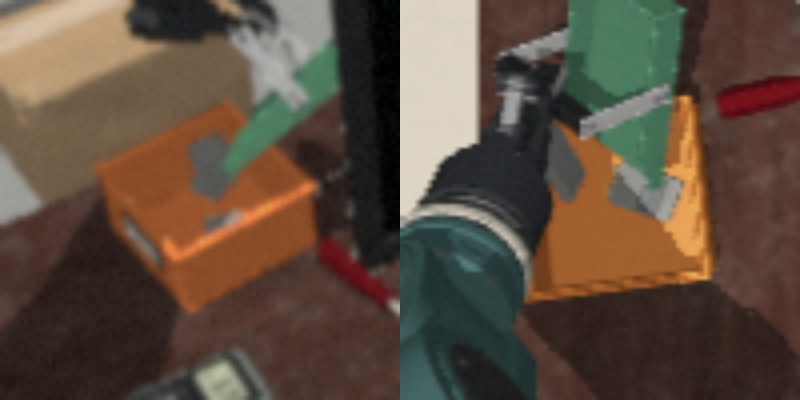

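The tray looks empty, with one cell clear in the box and two overlapping under the mouth. I'll raise it straight up to free them and check.

Call:
{"api": "send_rows", "payload": {
  "motion": [
    [[-0.3,-4,-5.6],0],
    [[-0.3,-4,-5.6],0],
    [[-0.3,-4,-5.6],0],
    [[-0.3,-4,-5.6],0],
    [[-0.3,-4,-5.6],0],
    [[-0.3,-4,-5.6],0],
    [[0,0,0],0],
    [[0,0,0],0]
  ]
}}

```text
clock: 21.25
position: [0.4312, 0.2788, 0.2124]
ee_rot: [[-0.211, -0.784, 0.584], [-0.977, 0.195, -0.091], [-0.043, -0.59, -0.806]]
ft_force: [0.0, 0.6, -2.5]
width: 0.0124
finger_force: 78.6
```

```bash
python3 - <<'E'
from h import *
s=read_state();print(s["ft_force"],s["position"])
im=grab_frame("scene");a=boxes_of("cell_1","scene");im2=grab_frame("top");b=boxes_of("cell_1","top")
for c,l in(("scene",a),("top",b)):print([(round(d["confidence"],2),W(c,d["location"]).round(3).tolist()) for d in l])
o=np.hstack([cv2.resize(im[110:210,130:230,::-1],(400,400)),cv2.resize(im2[190:290,110:210,::-1],(400,400))])
cv2.imwrite("pics/tip3.png",o)
E
```

```text
[ 0.04310899  0.61281751 -2.54021336] [0.43121124 0.27884944 0.21240164]
[(0.83, [0.22, -0.354, 0.006]), (0.62, [0.381, 0.299, 0.032]), (0.59, [0.226, -0.264, 0.015]), (0.59, [0.405, -0.071, 0.009])]
[(0.71, [0.409, -0.068, 0.008]), (0.61, [0.228, -0.262, 0.008]), (0.57, [0.22, -0.36, 0.009]), (0.44, [0.358, 0.237, 0.01])]
```

View pics/tip3.png

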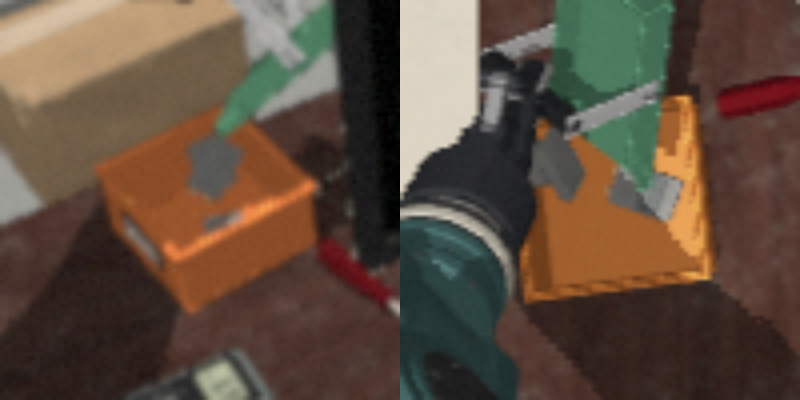

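In crop 3 one cell is at (560,165), two more are at (640,195), and the tray is empty. The wrist force has dropped by about 1.3 N, which fits all three having left. I'll reverse the tip back to level.

Call:
{"api": "send_rows", "payload": {
  "motion": [
    [[0,0,0],0.1],
    [[10,-4.5,0],0.1],
    [[10,-4.5,0],0.1],
    [[6.3,-2,-1.3],0.1],
    [[6.5,-1.5,-1.5],0.1],
    [[6.7,-1,-1.7],0.1],
    [[6.9,-0.5,-1.8],0.1],
    [[7.2,-0.1,-1.9],0.1],
    [[8.7,-1.7,-1.7],0.1],
    [[9.1,-1.8,-1.7],0.1],
    [[8.8,-1.9,-2.5],0.1],
    [[7.4,-2.4,-4.8],0.1],
    [[7.6,-2.1,-4.8],0.1],
    [[8,-4,-4.6],0.1],
    [[8,-5.1,-4.5],0.1],
    [[5.7,-5,-7],0],
    [[0,0,0],0]
  ]
}}

```text
clock: 23.15
position: [0.3437, 0.1941, 0.2085]
ee_rot: [[-0.797, 0.152, 0.584], [0.122, 0.988, -0.091], [-0.591, -0.001, -0.806]]
ft_force: [0.3, -0.2, -2.2]
width: 0.0125
finger_force: 78.5
```

```bash
python3 st.py; python3 - <<'E'
from h import *
print(to_tool([.285,.12,.28]))
E
```

```text
[[-0.797  0.152  0.584]
 [ 0.122  0.988 -0.091]
 [-0.591 -0.001 -0.806]] 23.15 [ 34.494 -12.903 -46.9    27.933 -23.945  37.152] [0.344 0.194 0.209] 
lean 36.25058017972997 az -8.848463085729586 yaz 81.25033915588443 yel -0.07244626469899076
[ -4.49927201 -82.25289755 -85.18218515]
```

Call:
{"api": "send_rows", "payload": {
  "motion": [
    [[-0.4,-8.2,-8.5],0],
    [[-0.4,-8.2,-8.5],0],
    [[-0.4,-8.2,-8.5],0],
    [[-0.4,-8.2,-8.5],0],
    [[-0.4,-8.2,-8.5],0],
    [[-0.4,-8.2,-8.5],0],
    [[-0.4,-8.2,-8.5],0],
    [[-0.4,-8.2,-8.5],0],
    [[-0.4,-8.2,-8.5],0],
    [[-0.4,-8.2,-8.5],0]
  ]
}}

```text
clock: 24.15
position: [0.2848, 0.1201, 0.2799]
ee_rot: [[-0.797, 0.155, 0.584], [0.125, 0.988, -0.091], [-0.591, 0.001, -0.806]]
ft_force: [1.0, 1.3, -1.9]
width: 0.0126
finger_force: 78.6
```

Call:
{"api": "send_rows", "payload": {
  "motion": [
    [[-1.6,-12.5,1.1],0],
    [[-1.6,-12.5,1.1],0],
    [[-1.6,-12.5,1.1],0],
    [[-1.6,-12.5,1.1],0],
    [[-1.6,-12.5,1.1],0],
    [[-1.6,-12.5,1.1],0],
    [[-1.6,-12.5,1.1],0],
    [[-1.6,-12.5,1.1],0],
    [[-1.6,-12.5,1.1],0],
    [[-1.6,-12.5,1.1],0],
    [[-1.6,-12.5,1.1],0],
    [[-1.6,-12.5,1.1],0],
    [[-1.6,-12.5,1.1],0],
    [[-1.6,-12.5,1.1],0],
    [[-1.6,-12.5,1.1],0],
    [[-1.6,-12.5,1.1],0],
    [[-1.6,-12.5,1.1],0],
    [[-1.6,-12.5,1.1],0],
    [[-1.6,-12.5,1.1],0],
    [[-1.6,-12.5,1.1],0]
  ]
}}

```text
clock: 26.15
position: [0.2847, -0.1331, 0.2807]
ee_rot: [[-0.797, 0.156, 0.584], [0.125, 0.988, -0.093], [-0.592, -0.001, -0.806]]
ft_force: [-0.6, 1.0, -1.9]
width: 0.0127
finger_force: 78.6
```

```bash
python3 st.py; python3 - <<'E'
from h import *
print(to_tool([.285,-.25,.28]),to_tool([.3545,-.313,.15]))
for c in("scene","top"):
    im=grab_frame(c)
    print(c,[(round(d["confidence"],2),W(c,d["location"]).round(3).tolist()) for d in boxes_of("cell_1",c)])
    r=[d["pixels"] for d in trace("orange_box",c)[:1]]
    if r:
        h,_=cv2.findContours(r[0].astype(np.uint8),0,1);k=np.zeros(r[0].shape,np.uint8);cv2.fillConvexPoly(k,cv2.convexHull(max(h,key=cv2.contourArea)),1)
        g=((im.max(2).astype(int)-im.min(2))<35)&(im.max(2)>70)&(k>0)
        n,l,st,ce=cv2.connectedComponentsWithStats(g.astype(np.uint8))
        print("grey blobs",[(st[i,4],ce[i].round(0).tolist(),ray(c,*ce[i],.01)[:2].round(3).tolist()) for i in range(1,n) if st[i,4]>8])
E
```

```text
[[-0.797  0.156  0.584]
 [ 0.125  0.988 -0.093]
 [-0.592 -0.001 -0.806]] 26.15 [-72.857 -28.595 -40.503  60.177  32.072 -58.725] [ 0.285 -0.133  0.281] 
lean 36.264481862724445 az -9.003860161718043 yaz 81.04391934661004 yel -0.03505194921592139
[ -14.4634929  -115.44792781   11.61527483] [  -0.8103679  -166.78071584  162.86932288]
scene [(0.72, [0.218, -0.357, 0.007]), (0.56, [0.225, -0.265, 0.01]), (0.52, [0.405, -0.073, 0.01])]
grey blobs [(np.int32(129), [183.0, 150.0], [0.389, 0.329])]
top [(0.62, [0.378, 0.295, 0.037]), (0.57, [0.228, -0.263, 0.006]), (0.56, [0.22, -0.361, 0.007]), (0.55, [0.374, 0.317, 0.051]), (0.49, [0.36, 0.238, 0.012]), (0.48, [0.409, -0.071, 0.009])]
grey blobs [(np.int32(170), [148.0, 231.0], [0.378, 0.311]), (np.int32(175), [171.0, 237.0], [0.357, 0.242])]
```

```bash
python3 - <<'E'
from h import *
F=[]
for i in range(6):
    im=grab_frame("top");F.append(read_state()["ft_force"])
for c in("top","scene"):
    if c=="scene": 
        im=grab_frame(c)
    F.append(read_state()["ft_force"])
    for d in trace("cell_1",c):
        v,u=np.nonzero(d["pixels"]);print(c,round(d["confidence"],2),len(u),"u",u.min(),u.max(),"v",v.min(),v.max(),ray(c,u.mean(),v.mean(),.01)[:2].round(3),im[v,u].mean(0).round())
    if c=="top":
        print("box grey levels, '.'=coloured");b=im[212:256,136:186]
        for r in b: print(''.join('.' if int(p.max())-int(p.min())>=35 else chr(65+min(25,int(p.mean())//10)) for p in r))
F=np.array(F);print(F.mean(0),F.std(0))
E
```

```text
top 0.62 197 u 162 180 v 230 245 [0.356 0.242] [147. 142. 135.]
top 0.57 205 u 363 381 v 271 289 [ 0.218 -0.358] [ 72. 167. 160.]
top 0.55 16 u 142 145 v 228 235 [0.374 0.325] [148. 146. 143.]
top 0.48 141 u 144 155 v 222 239 [0.378 0.307] [120. 116. 111.]
top 0.46 178 u 332 349 v 270 286 [ 0.226 -0.263] [226. 157. 174.]
box grey levels, '.'=coloured
....FG.GGGHHHGGGGFFG.....FFG...GDLIEDEDDDDDDDDDDDG
....F...GFGGHGG.FFFGHG....GGGEDDCACDEDDDDDEDD.EDDF
..FFF...FFFG....FEDDEDDEDDEDDEDDCBDEE...........EG
GG..FF..FFFEEEDDDDDDDDDDDDEEE...................DF
.GGFFFEDDDDEDDDDDDDEE.............................
.HHGFEDDDDEEE.....................................
.................................................H
..................................................
..................................................
..................................................
............KK....................................
...........KLKK...................................
..........KLLKK...................................
G.....JLJJLLKKKK..................................
H....LNOKKLLLKKK.................
[... 1139 characters left out ...]

DDD...............................................
DDD...............................................
DDD...............................................
DDD...............................................
EDE...............................................
DDED..............................................
EEDD..............................................
scene 0.68 161 u 242 255 v 220 234 [ 0.409 -0.073] [238. 156. 177.]
scene 0.67 291 u 236 253 v 333 356 [ 0.216 -0.361] [ 80. 185. 176.]
scene 0.54 248 u 218 238 v 304 319 [ 0.224 -0.267] [239. 158. 180.]
scene 0.44 123 u 179 190 v 145 159 [0.389 0.322] [120. 117. 112.]
[ 0.37197214 -0.03488234 -2.19216478] [0.62494467 0.2771135  0.36757896]
```

The averaged wrist force is -2.19 N, exactly the weight of the empty tray, and the top view shows the grey cells inside the box. I'll return the tray to the mat.

Call:
{"api": "send_rows", "payload": {
  "motion": [
    [[-1.8,-14.4,1.4],0],
    [[-1.8,-14.4,1.4],0],
    [[-1.8,-14.4,1.4],0],
    [[-1.8,-14.4,1.4],0],
    [[-1.8,-14.4,1.4],0],
    [[-1.8,-14.4,1.4],0],
    [[-1.8,-14.4,1.4],0],
    [[-1.8,-14.4,1.4],0]
  ]
}}

```text
clock: 27.7
position: [0.2852, -0.2502, 0.2797]
ee_rot: [[-0.797, 0.155, 0.584], [0.125, 0.988, -0.091], [-0.591, 0.001, -0.806]]
ft_force: [0.6, -0.3, -2.8]
width: 0.0126
finger_force: 78.6
```

Call:
{"api": "send_rows", "payload": {
  "motion": [
    [[1.1,-4.8,13.8],0],
    [[1.1,-4.8,13.8],0],
    [[1.1,-4.8,13.8],0],
    [[1.1,-4.8,13.8],0],
    [[1.1,-4.8,13.8],0],
    [[1.1,-4.8,13.8],0],
    [[1.1,-4.8,13.8],0],
    [[1.1,-4.8,13.8],0],
    [[1.1,-4.8,13.8],0],
    [[1.1,-4.8,13.8],0],
    [[1.1,-4.8,13.8],0],
    [[0,0,0],0],
    [[0,0,0],0]
  ]
}}

```text
clock: 29.0
position: [0.3561, -0.3134, 0.1501]
ee_rot: [[-0.797, 0.154, 0.584], [0.125, 0.988, -0.09], [-0.591, 0.001, -0.807]]
ft_force: [-0.4, 0.3, -2.8]
width: 0.0125
finger_force: 78.6
```

```bash
python3 st.py; python3 - <<'E'
from h import *
print(to_tool([.3545,-.3145,.0705]))
E
```

```text
[[-0.797  0.154  0.584]
 [ 0.125  0.988 -0.09 ]
 [-0.591  0.001 -0.807]] 29.0 [-70.294  -0.559 -46.254  25.048  31.297 -55.944] [ 0.356 -0.313  0.15 ] 
lean 36.22790305508254 az -8.773088442026001 yaz 81.11765879095394 yel 0.08004257307549931
[48.1403998  -1.40877038 63.39233055]
```

Call:
{"api": "send_rows", "payload": {
  "motion": [
    [[4,-0.1,5.3],0],
    [[4,-0.1,5.3],0],
    [[4,-0.1,5.3],0],
    [[4,-0.1,5.3],0],
    [[4,-0.1,5.3],0],
    [[4,-0.1,5.3],0],
    [[4,-0.1,5.3],0],
    [[4,-0.1,5.3],0],
    [[4,-0.1,5.3],0],
    [[4,-0.1,5.3],0],
    [[4,-0.1,5.3],0],
    [[4,-0.1,5.3],0],
    [[0,0,0],0],
    [[0,0,0],0]
  ]
}}

```text
clock: 30.4
position: [0.3548, -0.3144, 0.0704]
ee_rot: [[-0.797, 0.155, 0.584], [0.125, 0.988, -0.091], [-0.591, 0.001, -0.807]]
ft_force: [0.4, 1.1, -1.7]
width: 0.0125
finger_force: 78.5
```

Call:
{"api": "send_rows", "payload": {
  "motion": [
    [[0.6,0,0.8],0],
    [[0.6,0,0.8],0],
    [[0.6,0,0.8],0],
    [[0.6,0,0.8],0],
    [[0,0,0],0],
    [[0,0,0],0]
  ]
}}

```text
clock: 31.0
position: [0.3548, -0.3144, 0.0665]
ee_rot: [[-0.797, 0.155, 0.584], [0.125, 0.988, -0.091], [-0.591, 0.001, -0.806]]
ft_force: [-0.4, 0.0, -1.8]
width: 0.0125
finger_force: 78.5
```

Call:
{"api": "send_rows", "payload": {
  "motion": [
    [[0.3,0,0.4],0],
    [[0.3,0,0.4],0],
    [[0.3,0,0.4],0],
    [[0,0,0],0],
    [[0,0,0],0]
  ]
}}

```text
clock: 31.5
position: [0.3554, -0.3148, 0.066]
ee_rot: [[-0.795, 0.154, 0.586], [0.124, 0.988, -0.092], [-0.593, -0.0, -0.805]]
ft_force: [-5.1, 4.7, 15.6]
width: 0.0123
finger_force: 81.4
```

The tray is down. I'll release it and retreat along the tool axis.

Call:
{"api": "send_rows", "payload": {
  "motion": [
    [[0,0,0],0],
    [[0,0,0],0],
    [[0,0,0],0],
    [[0,0,0],0],
    [[0,0,0],0],
    [[0,0,0],0],
    [[0,0,0],0],
    [[0,0,0],0],
    [[0,0,0],0],
    [[0,0,0],0]
  ],
  "gripper": 1
}}

```text
clock: 32.5
position: [0.3548, -0.3144, 0.065]
ee_rot: [[-0.797, 0.155, 0.584], [0.125, 0.988, -0.091], [-0.591, 0.001, -0.806]]
ft_force: [-0.5, 1.2, 0.7]
width: 0.0855
finger_force: 0.0
```

Call:
{"api": "send_rows", "payload": {
  "motion": [
    [[0,0,-8],0],
    [[0,0,-20],0],
    [[0,0,-20],0],
    [[0,0,-20],0],
    [[0,0,-20],0],
    [[0,0,-20],0],
    [[0,10,-10],0],
    [[0,20,-20],0],
    [[0,20,-20],0],
    [[0,20,-20],0],
    [[0,20,-20],0],
    [[0,0,0],0],
    [[0,0,0],0],
    [[0,0,0],0]
  ]
}}

```text
clock: 33.9
position: [0.2531, -0.2078, 0.2244]
ee_rot: [[-0.797, 0.155, 0.584], [0.125, 0.988, -0.091], [-0.591, 0.001, -0.806]]
ft_force: [0.5, -0.0, -0.2]
width: 0.0857
finger_force: 0.0
```

```bash
python3 - <<'E'
from h import *
s=read_state();print(s["clock"],s["width"],s["ft_force"],s["position"])
for c in("top","scene"):
    im=grab_frame(c)
    for t in("tray","cell_1","module","driver","tape","mouse"):
        print(c,t,[(round(d["confidence"],2),W(c,d["location"]).round(3).tolist()) for d in boxes_of(t,c)[:6]])
    r=trace("tray",c)
    if r:
        k,_=cv2.findContours(r[0]["pixels"].astype(np.uint8),0,1);rc=cv2.minAreaRect(max(k,key=cv2.contourArea));print(rc,[ray(c,u,v,.01)[:2].round(3).tolist() for u,v in [rc[0],*cv2.boxPoints(rc)]])
E
```

```text
33.9 0.08568552001214916 [ 0.48566074 -0.01562878 -0.22677381] [ 0.25309131 -0.20781219  0.22436037]
top tray [(0.74, [0.432, 0.15, 0.016]), (0.18, [0.36, 0.24, 0.013])]
top cell_1 [(0.75, [0.361, 0.24, 0.012]), (0.68, [0.227, -0.262, 0.007]), (0.6, [0.411, -0.072, 0.011]), (0.53, [0.372, 0.315, 0.051]), (0.51, [0.378, 0.299, 0.039]), (0.51, [0.219, -0.361, 0.008])]
top module [(0.73, [0.359, 0.236, 0.011]), (0.55, [0.65, 0.28, 0.024])]
top driver [(0.73, [0.436, 0.146, 0.015]), (0.31, [0.647, 0.282, 0.023])]
top tape [(0.65, [0.757, -0.143, 0.017])]
top mouse [(0.76, [0.739, -0.021, 0.028])]
((352.8538818359375, 236.6692657470703), (51.226341247558594, 31.13271713256836), 7.125016689300537) [[0.349, -0.305], [0.313, -0.222], [0.406, -0.236], [0.384, -0.389], [0.292, -0.374]]
scene tray [(0.79, [0.345, -0.315, 0.008])]
scene cell_1 [(0.79, [0.225, -0.265, 0.01]), (0.7, [0.409, -0.072, 0.007]), (0.52, [0.217, -0.354, 0.006])]
scene module []
scene driver [(0.57, [0.431, 0.132, 0.015])]
scene tape [(0.64, [0.754, -0.139, 0.018]), (0.63, [0.429, 0.131, 0.013])]
scene mouse [(0.69, [0.731, -0.029, 0.021])]
((279.350830078125, 298.1590576171875), (56.80175018310547, 42.42953109741211), 66.37062072753906) [[0.356, -0.309], [0.315, -0.222], [0.435, -0.236], [0.395, -0.39], [0.287, -0.372]]
```

```bash
python3 -c "
from workcell import *
print(finish_job())"
```

```text
the job is handed in; nothing more can be done
None
```

I tipped all three cells into the orange box, set the empty tray back on its mat and let go, and handed the job in at about 34 s. No verdict came back, and one cell seems to be leaning on another against the box wall.

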